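# Wring the white gauge block onto the steel one

## Robot

A 6-joint arm with a two-finger parallel gripper is mounted at the origin on a cart in front of the work surface, level with it; the furniture and walls round the work are solid. World frame = base frame: x ahead of the robot, y to its left, z up, the work surface at z = 0. Lengths are in mm, angles in rad, forces in N, time in s.
With the tool pointing down it reaches from about 300 to 775 mm from the base axis. Payload 14.6 kg.
Tool frame: the origin (TCP) lies midway between the tips of the shut fingers; the grasp point (between the pads) lies 19 mm behind it (manip.hold_point_z is the distance from the TCP to the grasp point, in mm); z points along the fingers, y is the direction in which the jaws open and shut (so a half turn about z gives the same grasp; the last joint's range is limited). The gripper opens to 94 mm and grips with 3 to 60 N. Pads are 16 mm wide; open, the fingers measure 119 mm over their backs; the gripper's body (75 mm by 177 mm) begins 78 mm behind the grasp point.
Start: joints at [1.132, 0.3, 1.521, -0, 1.321, -0.067], TCP at [199.808, 512.412, 205.446] pointing down, gripper open.
Joint ranges: [-3.03, 3.03], [-0.79, 2.21], [0.23, 2.52], [-1.04, 4.18], [0, 3.07], [-2.55, 2.55]. Speed limits (rad/s): [2.22, 2.22, 2.57, 3.14, 3.14, 3.14].

## Interface

Orientations are given as [roll, pitch, yaw] about the fixed x, y, z axes, in that order (R = Rz(yaw) Ry(pitch) Rx(roll)).
In Python, from cell import manip gives the robot as it stands.
- The arm moves only by the shell command python3 -m crank 'ROWS' [OPENING] [FORCE]. ROWS is JSON, a list of rows, each an object with "offset": the shift along the world's x, y, z in m, a list of three; "spin": the turn about the world's z in degrees. In form: [{"offset": [dx, dy, dz], "spin": spin}, ...]. A call has exactly 8 rows; each row is the pose to reach, as a shift and turn from the pose measured when the call began; what a row does not reach only later rows make up. A row lasts 1/12 s, in which the tool goes at most 41.7 mm and 7.16 degrees, less where a joint would pass 70% of its speed; a pose out of reach is approached as far as the arm can. A call with a gripper value outside its range is refused whole. OPENING is the opening, from 0 (shut) to 1 (fully open), set as the call begins (- or left out, the last holds). The fingers move at their own pace and stop on an object; FORCE is the grip in N (left out, the last holds). Time passes only in rows, so rows that repeat a pose let the fingers close, or fill a call up. It gives the time, the measured TCP pose, the force and the opening at its end, in the units of the state.
- manip.read_state(): the state, without advancing time (a new reading comes with each control period).
- manip.camera(name): name is "scene" or "side" or "wrist"; returns a dict with "pixels" (400x640x3 uint8, red, green, blue), "fx", "fy", "cx", "cy" (pixels), "extrinsics" (4x4, takes a point from world to camera coordinates); the wrist camera has in their place "hand_eye" (4x4, takes a point from camera to tool coordinates, whose origin is the TCP and whose axes are the flange's). Camera axes: x right, y down, z forward; pixel columns grow to the right and rows downward; lengths in mm; the calibration is good to about 2 mm. A picture is of the moment at which its call begins: read the wrist's pose just before it. There is no depth.
- manip.sign_off(): hands the job in, once; it reports no verdict.
Trained networks look in a picture, given as the dict that the camera call returned (one of the last four; its "shot" number tells which), for a name from the list of things; names that differ only in an ending like _2 or _b are one class to them, and where a whole thing is asked for, a point or a joint stands for the part that bears it (a point fixed in the world has none). Each returns a list of dicts, best first, with "conf" (0 to 1); they miss things now and then, are a little off and sometimes report something else, mostly with a low value. They report only what shows in the picture. A call takes as long as a camera call. They do not tell look-alikes from the thing itself.
- manip.search_frame(picture, name): "location" ([x, y, z] in mm, in world coordinates, good to about 4 mm: the middle of the surface that is visible of it).
- manip.masks_of(picture, name): "mask" (400x640 bool, what is visible of it).
The state is a dict: "clock": time; "joints": joint angles; "qd": joint speeds; "effort": joint torques, N m; "eef_pos": TCP position; "eef_rot": TCP orientation; "wrist_force": force on the tool from outside, world axes, zero at the start; "moment": the same for the moment, N m; "finger_gap": finger opening in mm.
Only numpy, scipy, OpenCV 4.12 (cv2) and the standard library are available. Lean on these libraries where they do the work, as an engineer would, in place of code of your own. Each camera call takes 0.05 s, during which the arm holds its last target. There are 200 camera calls.

## Task

To make up the thickness gauge for the herb slicer, pick up the white ceramic gauge block and lay it flat on the open end of the steel block in the metal stand, lined up lengthwise and overlapping it by about half its length. Then, without lifting it, slide it along the steel face up to the end stop until the two faces cover each other completely, and let go. Leave the brass block where it is.

Things in the scene. Friction and masses are not known exactly. Their poses are not given: they have to be found in the camera images.
- ceramic_block_center (a point): Centre of the loose white ceramic gauge block, 80 x 34 x 28 mm (x length, y width, z height), 0.2 to 0.42 kg, lying flat on the counter; the point is 14 mm above its underside. Grasp it across its 34 mm width. It is the same either way round.
- brass_block_center (a point): Centre of a loose brass-coloured block of the same 80 x 34 x 28 mm, lying flat on the counter; a bystander that must stay where it is.
- seat (a point): Centre of the upper face (80 x 34 mm, horizontal, 40 mm above the counter) of the steel gauge block clamped in the fixed metal stand. x runs along the length towards the end stop, y across the width, z up. The dark end stop stands 41 mm from this point on the +x side, 40 mm wide, and rises 8 mm above the face; the -x end and both sides are open, and nothing else of the stand rises above the face. A block lying fully on this face has its centre 14 mm above this point.
There are look-alikes about, which are no part of the job. Several things look just like the part that bears ceramic_block_center: the one meant starts farthest to the robot's right. Leave any orange look-alike of the part that bears seat alone.

How it is judged:
By the outcome, as a careful person would: the job done as asked, in the order asked, and still so for the second after the job is handed in, with the robot touching nothing.
It also fails if it takes over 37 s, if anything falls off the work surface, if the arm or the gripper's body presses on something with over 40 N, if the wrist force passes 120 N, or if a joint passes its speed limit or range.

## Working session

There is one attempt and no reset: what is moved stays moved. The work goes in short steps, Python scripts to look and compute and a shell command to move; the robot and the scene stay as the last step left them, time stands still between calls to the robot, and variables do not carry over. Pictures are saved under pics/ and viewed, about 8 in all and at most 12, crops included, and the job is handed in when it is done.

```bash
mkdir -p pics; ls; cat > h.py <<'E'
import numpy as np, cv2
from cell import manip
def save(p,n): cv2.imwrite('pics/'+n, cv2.cvtColor(p['pixels'],cv2.COLOR_RGB2BGR))
def proj(p,X):
    E=np.array(p['extrinsics']); c=E[:3,:3]@np.array(X,float)+E[:3,3]
    return np.array([p['fx']*c[0]/c[2]+p['cx'],p['fy']*c[1]/c[2]+p['cy']])
def ray(p,uv,z,E=None):
    E=np.array(p['extrinsics']) if E is None else E
    d=np.array([(uv[0]-p['cx'])/p['fx'],(uv[1]-p['cy'])/p['fy'],1])
    R=E[:3,:3];o=-R.T@E[:3,3];w=R.T@d
    return o+w*(z-o[2])/w[2]
def rect_at(p,mask,z,E=None):
    "min-area rectangle of mask pixels mapped to height z: centre, size, yaw deg of long side"
    c=max(cv2.findContours(mask.astype(np.uint8),0,1)[0],key=cv2.contourArea)[:,0]
    P=np.array([ray(p,uv,z,E)[:2] for uv in c],np.float32)
    (x,y),(w,h),a=cv2.minAreaRect(P)
    if w<h:w,h,a=h,w,a+90
    return (x,y),(w,h),(a+90)%180-90
E
python3 - <<'E'
from h import *
for n in('scene','side'):
    p=manip.camera(n); save(p,n+'.png')
    for t in('ceramic_block_center','brass_block_center','seat'):
        for r in manip.search_frame(p,t): print(n,t,np.round(r['location']),round(r['conf'],2),np.round(proj(p,r['location'])))
im=np.vstack([cv2.resize(cv2.imread('pics/%s.png'%n),None,fx=.75,fy=.75) for n in('scene','side')])
cv2.imwrite('pics/both.png',im)
E
```

```text
pics
scene ceramic_block_center [555.  48.  18.] 0.88 [334. 190.]
scene ceramic_block_center [347.  -3.  29.] 0.73 [282. 214.]
scene ceramic_block_center [ 447. -276.   22.] 0.69 [383. 251.]
scene brass_block_center [523. -72.  24.] 0.93 [351. 207.]
scene seat [493. 190.  19.] 0.68 [289. 179.]
scene seat [341. 232.  14.] 0.67 [239. 188.]
side ceramic_block_center [359.  19.  31.] 0.97 [368. 219.]
side ceramic_block_center [ 463. -240.   23.] 0.77 [333. 150.]
side ceramic_block_center [554.  76.  27.] 0.68 [269. 229.]
side brass_block_center [532. -43.  26.] 0.79 [291. 194.]
side brass_block_center [506. 235.  17.] 0.57 [275. 298.]
side seat [506. 234.  17.] 0.93 [275. 297.]
side seat [355. 278.  18.] 0.79 [360. 330.]
```

View pics/both.png

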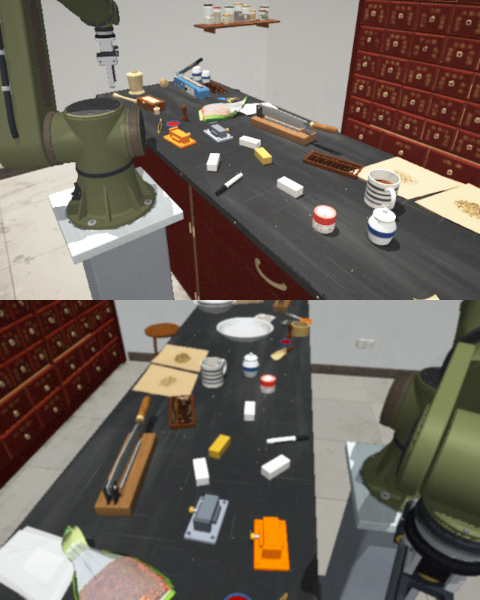

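Scene picture on top, side picture below, both at 0.75 scale. In full-picture pixels the three white candidates are:
- A: scene (334,190), side (269,229)
- B: scene (282,214), side (368,219)
- C: scene (383,251), side (333,150)

C has the most negative y (about -258), so it is farthest to the robot's right and fits the description. The grey stand is at side (275,297). The orange one at side (360,330) is the look-alike. The two cameras disagree by about 30 mm in y, so I'll use the wrist camera to refine. First, a crop to confirm.

```bash
python3 - <<'E'
from h import *
a=cv2.resize(cv2.imread('pics/side.png')[120:350,210:410],None,fx=2.4,fy=2.4,interpolation=2)
cv2.imwrite('pics/c1.png',a)
s=manip.read_state(); print(s['clock'],s['eef_pos'],s['eef_rot'],s['finger_gap'])
p=manip.camera('wrist'); print(np.round(p['hand_eye'],3),p['fx'],p['cx'],p['cy'],manip.hold_point_z)
E
```

```text
0.4 [199.78295028 512.38945391 205.3807687 ] [-3.14145017e+00  2.61780259e-06  2.76984581e+00] 94.0530835347745
[[-1.00000e-03 -9.71000e-01 -2.40000e-01  6.91240e+01]
 [ 1.00000e+00 -1.00000e-03 -1.00000e-03 -4.55000e-01]
 [ 0.00000e+00 -2.40000e-01  9.71000e-01 -1.79344e+02]
 [ 0.00000e+00  0.00000e+00  0.00000e+00  1.00000e+00]] 278.3205976533395 317.31527703841374 194.40238441189683 18.8
```

View pics/c1.png

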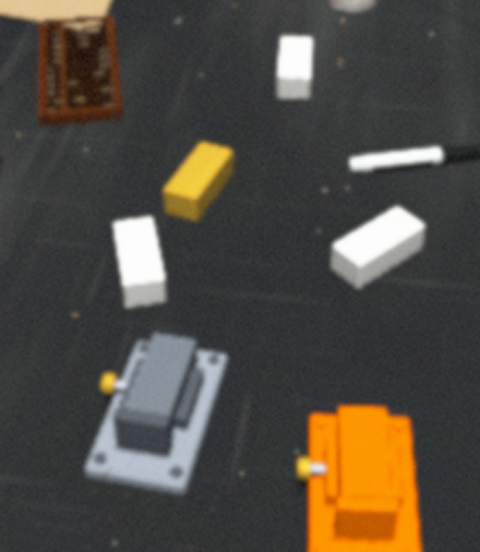

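C sits at crop (295,67), alone and beyond the brass block, farthest to the robot's right. The grey stand is at crop (160,400). I'll fly over the stand first, then on to C.

```bash
python3 -m crank '[{"offset":[0.028,-0.029,0],"spin":0},{"offset":[0.056,-0.058,0],"spin":0},{"offset":[0.084,-0.087,0],"spin":0},{"offset":[0.112,-0.116,0],"spin":0},{"offset":[0.14,-0.145,0],"spin":0},{"offset":[0.168,-0.174,0],"spin":0},{"offset":[0.196,-0.203,0],"spin":0},{"offset":[0.224,-0.232,0],"spin":0}]' && python3 -m crank '[{"offset":[0.026,-0.026,0],"spin":0},{"offset":[0.052,-0.052,0],"spin":0},{"offset":[0.075,-0.078,0],"spin":0},{"offset":[0.075,-0.104,0],"spin":0},{"offset":[0.075,-0.12,0],"spin":0},{"offset":[0.075,-0.12,0],"spin":0},{"offset":[0.075,-0.12,0],"spin":0},{"offset":[0.075,-0.12,0],"spin":0}]'
cat >> h.py <<'E'
from scipy.spatial.transform import Rotation as Ro
def wristE(p,s):
    T=np.eye(4);T[:3,:3]=Ro.from_euler('xyz',s['eef_rot']).as_matrix();T[:3,3]=s['eef_pos']
    return np.linalg.inv(T@np.array(p['hand_eye']))
def wrist():
    s=manip.read_state();p=manip.camera('wrist');p2=dict(p);p2['extrinsics']=wristE(p,s);return s,p,p2
E
python3 - <<'E'
from h import *
s,p,q=wrist(); save(p,'w1.png'); print(s['clock'],s['eef_pos'],s['eef_rot'],s['qd'].round(3) if hasattr(s['qd'],'round') else s['qd'])
for t in('ceramic_block_center','brass_block_center','seat'):
    for r in manip.search_frame(p,t): print(t,np.round(r['location']),round(r['conf'],2),np.round(proj(q,r['location'])))
E
```

```text
clock: 1.12
eef_pos: [424.9, 278.7, 205.7]
eef_rot: [3.141, 0.0, 2.77]
wrist_force: [0.6, 0.8, -0.3]
finger_gap: 94.0
clock: 1.78
eef_pos: [499.8, 159.4, 205.8]
eef_rot: [3.141, 0.0, 2.77]
wrist_force: [0.1, 1.0, 0.1]
finger_gap: 94.1
1.7833 [499.81749707 159.44414475 205.7580955 ] [3.14098953e+00 4.46971324e-04 2.77016938e+00] [ 0.014  0.002 -0.002 -0.     0.001 -0.004]
ceramic_block_center [ 451. -243.   25.] 0.76 [ 38. 250.]
ceramic_block_center [556.  65.  31.] 0.73 [268. 243.]
ceramic_block_center [363.  15.  26.] 0.56 [170. 121.]
brass_block_center [518. -62.  32.] 0.96 [173. 251.]
seat [499. 214.  25.] 0.8 [357. 164.]
seat [364. 258.  28.] 0.68 [354.  43.]
```

View pics/w1.png

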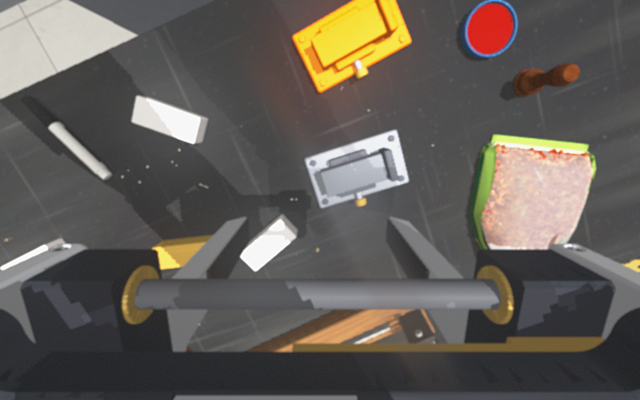

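The wrist picture shows the grey stand around (357,170) and the orange one above it at (352,45). C is at the left edge. I'll enlarge the stand to find the stop and its outline.

```bash
python3 - <<'E'
from h import *
im=cv2.imread('pics/w1.png')[120:220,295:420]
cv2.imwrite('pics/w1c.png',cv2.resize(im,None,fx=6,fy=6,interpolation=2))
E
```

```text
(no output)
```

View pics/w1c.png

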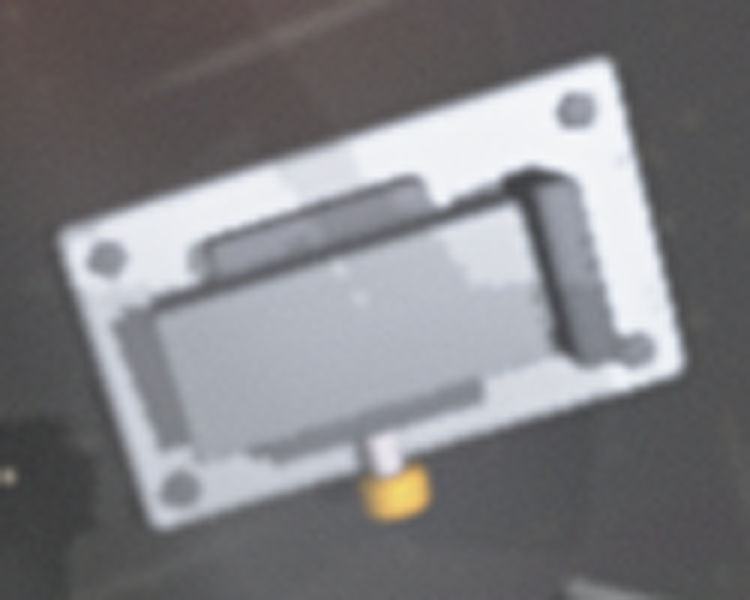

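The stop is the dark wall at the right end of the crop, around (575,270). The face corners in the crop are about (152,312), (195,460), (520,203) and (560,358). I'll unproject them at z=40.

```bash
python3 - <<'E'
from h import *
from types import SimpleNamespace
s={'eef_pos':[499.81749707,159.44414475,205.7580955],'eef_rot':[3.14098953,4.46971324e-04,2.77016938]}
p=manip.camera('wrist'); s=manip.read_state(); E=wristE(p,s)
c=[ray(p,(295+(u+.5)/6-.5,120+(v+.5)/6-.5),40,E)[:2] for u,v in((152,312),(195,460),(520,203),(560,358))]
c=np.array(c);print(c.round(1)); print('centre',c.mean(0),'len',np.linalg.norm(c[2]-c[0]),np.linalg.norm(c[3]-c[1]),'w',np.linalg.norm(c[1]-c[0]),np.linalg.norm(c[3]-c[2]))
d=c[2]+c[3]-c[0]-c[1];print('yaw of +x deg',np.degrees(np.arctan2(d[1],d[0])))
b=[ray(p,(295+(u+.5)/6-.5,120+(v+.5)/6-.5),8,E)[:2] for u,v in((62,235),(155,525),(610,60),(685,370))]
b=np.array(b);d=b[2]+b[3]-b[0]-b[1];print('base',b.mean(0),np.degrees(np.arctan2(d[1],d[0])))
E
python3 -m crank '[{"offset":[-0.005,-0.0412,0],"spin":0},{"offset":[-0.01,-0.0824,0],"spin":0},{"offset":[-0.015,-0.1236,0],"spin":0},{"offset":[-0.02,-0.1648,0],"spin":0},{"offset":[-0.025,-0.206,0],"spin":0},{"offset":[-0.03,-0.247,0],"spin":0},{"offset":[-0.035,-0.288,0],"spin":0},{"offset":[-0.04,-0.329,0],"spin":0}]' && python3 -m crank '[{"offset":[0,-0.04,-0.01],"spin":0},{"offset":[0,-0.075,-0.02],"spin":0},{"offset":[0,-0.075,-0.03],"spin":0},{"offset":[0,-0.075,-0.03],"spin":0},{"offset":[0,-0.075,-0.03],"spin":0},{"offset":[0,-0.075,-0.03],"spin":0},{"offset":[0,-0.075,-0.03],"spin":0},{"offset":[0,-0.075,-0.03],"spin":0}]'
python3 - <<'E'
from h import *
s,p,q=wrist(); save(p,'w2.png'); print(s['clock'],s['eef_pos'],s['eef_rot'])
for r in manip.masks_of(p,'ceramic_block_center'):
    m=r['mask'];v,u=np.nonzero(m);print(r['conf'],u.mean(),v.mean(),m.sum(),rect_at(q,m,28))
E
```

```text
[[488.4 166.6]
 [521.5 163.6]
 [494.8 245.2]
 [528.6 242.9]]
centre [508.3344793  204.57849247] len 78.81089983184378 79.58051148956025 w 33.16569608836483 33.913148629294994
yaw of +x deg 85.113548780591
base [509.67210574 213.2728063 ] 86.0171428723774
clock: 2.7
eef_pos: [459.2, -171.2, 205.9]
eef_rot: [3.141, 0.001, 2.772]
wrist_force: [0.9, -0.1, 0.1]
finger_gap: 93.8
clock: 3.37
eef_pos: [459.7, -245.4, 176.6]
eef_rot: [3.141, 0.002, 2.773]
wrist_force: [0.0, -0.8, 0.1]
finger_gap: 94.4
3.3667 [ 459.70581731 -245.38330814  176.60532682] [3.14145765e+00 1.91482933e-03 2.77298457e+00]
0.76 507.9587112918361 19.406631216765717 3197 ((361.9954833984375, 3.2445297241210938), (87.4994888305664, 46.36762237548828), 49.028648376464844)
0.72 305.6829140461216 193.36635220125785 1908 ((464.7174072265625, -264.49554443359375), (80.08983612060547, 37.579307556152344), -85.51338815689087)
0.57 579.9788079470198 168.78642384105962 3020 ((554.3883666992188, 50.79349899291992), (90.94292449951172, 51.34200668334961), -69.19492149353027)
0.41 637.6481481481482 95.12037037037037 216 ((496.8861389160156, 122.62234497070312), (65.48890686035156, 4.214041709899902), -5.5340118408203125)
```

View pics/w2.png

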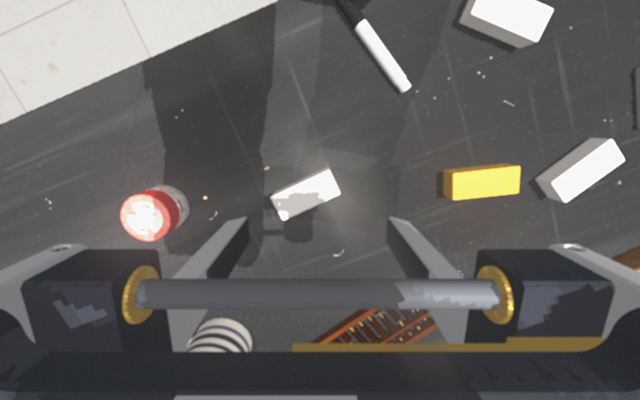

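C (the block at (306,193)) measures 80 x 37.6 mm at z=28, centred near (465,-264) with its long axis at 94.5°, which is consistent with the given size. I'll rotate the tool by -64°, descend partway, then measure it a second time.

```bash
python3 -m crank '[{"offset":[0.005,-0.019,-0.01],"spin":-7.1},{"offset":[0.005,-0.019,-0.02],"spin":-14.2},{"offset":[0.005,-0.019,-0.03],"spin":-21.3},{"offset":[0.005,-0.019,-0.04],"spin":-28.4},{"offset":[0.005,-0.019,-0.05],"spin":-35.5},{"offset":[0.005,-0.019,-0.06],"spin":-42.6},{"offset":[0.005,-0.019,-0.07],"spin":-49.7},{"offset":[0.005,-0.019,-0.07],"spin":-56.8}]' && python3 -m crank '[{"offset":[0,0,0],"spin":-7},{"offset":[0,0,0],"spin":-7.6},{"offset":[0,0,0],"spin":-7.6},{"offset":[0,0,0],"spin":-7.6},{"offset":[0,0,0],"spin":-7.6},{"offset":[0,0,0],"spin":-7.6},{"offset":[0,0,0],"spin":-7.6},{"offset":[0,0,0],"spin":-7.6}]'
python3 - <<'E'
from h import *
s,p,q=wrist(); save(p,'w3.png'); print(s['clock'],s['eef_pos'],np.degrees(s['eef_rot']))
for r in manip.masks_of(p,'ceramic_block_center'):
    m=r['mask'];v,u=np.nonzero(m);print(r['conf'],u.mean(),v.mean(),m.sum(),rect_at(q,m,28))
E
```

```text
clock: 4.13
eef_pos: [464.0, -264.0, 104.7]
eef_rot: [-3.14, -0.0, 1.775]
wrist_force: [-0.8, -0.4, -0.2]
finger_gap: 94.3
clock: 4.8
eef_pos: [464.0, -264.0, 104.8]
eef_rot: [-3.14, -0.0, 1.644]
wrist_force: [-0.1, -0.6, -0.6]
finger_gap: 94.0
4.8 [ 463.97920217 -264.01372922  104.75972814] [-1.79916697e+02 -5.11096205e-03  9.41673089e+01]
0.96 320.5286537809427 197.42658528314684 2949 ((466.48876953125, -263.241943359375), (81.67561340332031, 33.86600875854492), -84.85135316848755)
```

View pics/w3.png

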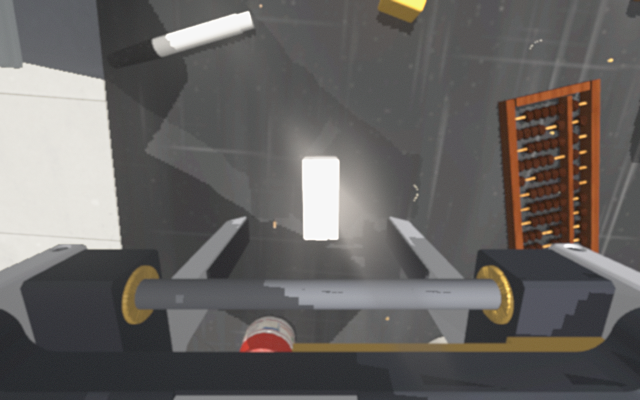

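The block is centred between the fingers at (320,197) and measures 81.7 x 33.9 mm. Its position agrees with the first measurement to 2 mm. Descending and grasping.

```bash
python3 -m crank '[{"offset":[0.002,0.001,-0.035],"spin":0.6},{"offset":[0.002,0.001,-0.065],"spin":0.6},{"offset":[0.002,0.001,-0.085],"spin":0.6},{"offset":[0.002,0.001,-0.097],"spin":0.6},{"offset":[0.002,0.001,-0.097],"spin":0.6},{"offset":[0.002,0.001,-0.097],"spin":0.6},{"offset":[0.002,0.001,-0.097],"spin":0.6},{"offset":[0.002,0.001,-0.097],"spin":0.6}]' 1 40 && python3 -m crank '[{"offset":[0,0,0],"spin":0},{"offset":[0,0,0],"spin":0},{"offset":[0,0,0],"spin":0},{"offset":[0,0,0],"spin":0},{"offset":[0,0,0],"spin":0},{"offset":[0,0,0],"spin":0},{"offset":[0,0,0],"spin":0},{"offset":[0,0,0],"spin":0}]' 0 40
```

```text
clock: 5.57
eef_pos: [466.7, -263.5, 9.2]
eef_rot: [3.141, 0.001, 1.654]
wrist_force: [0.0, -0.6, 0.5]
finger_gap: 94.2
clock: 6.23
eef_pos: [466.7, -263.5, 9.2]
eef_rot: [3.141, 0.001, 1.654]
wrist_force: [0.4, -0.2, -0.3]
finger_gap: 44.2
```

```bash
python3 -m crank '[{"offset":[0,0,0],"spin":0},{"offset":[0,0,0],"spin":0},{"offset":[0,0,0],"spin":0},{"offset":[0,0,0],"spin":0},{"offset":[0,0,0],"spin":0},{"offset":[0,0,0.01],"spin":0},{"offset":[0,0,0.03],"spin":0},{"offset":[0,0,0.06],"spin":0}]' 0 40 && python3 -m crank '[{"offset":[0,0,0.04],"spin":0},{"offset":[0,0,0.06],"spin":0},{"offset":[0.005,0.03,0.06],"spin":0},{"offset":[0.01,0.06,0.06],"spin":0},{"offset":[0.01,0.09,0.06],"spin":0},{"offset":[0.01,0.12,0.06],"spin":0},{"offset":[0.01,0.15,0.06],"spin":0},{"offset":[0.01,0.15,0.06],"spin":0}]'
```

```text
clock: 6.9
eef_pos: [465.4, -262.7, 68.3]
eef_rot: [-3.138, -0.002, 1.654]
wrist_force: [0.5, 0.3, -2.9]
finger_gap: 33.7
clock: 7.57
eef_pos: [475.0, -108.8, 128.9]
eef_rot: [-3.138, -0.002, 1.656]
wrist_force: [-0.4, -0.7, -2.8]
finger_gap: 34.3
```

Grasped: the gap is 34 mm and the load is about 2.9 N. Next I go short of the stand and measure the seat a second time.

```bash
python3 -m crank '[{"offset":[0.005,0.036,0],"spin":-2},{"offset":[0.01,0.072,0],"spin":-4},{"offset":[0.015,0.108,0],"spin":-6},{"offset":[0.02,0.144,0],"spin":-8},{"offset":[0.025,0.18,0],"spin":-9.4},{"offset":[0.03,0.21,0],"spin":-9.4},{"offset":[0.03,0.21,0],"spin":-9.4},{"offset":[0.03,0.21,0],"spin":-9.4}]'
python3 - <<'E'
from h import *
s,p,q=wrist(); save(p,'w4.png'); print(s['clock'],s['eef_pos'],np.degrees(s['eef_rot']))
P=s['eef_pos']
u,v=np.round(proj(q,[508,206,40])).astype(int);print(u,v)
im=cv2.imread('pics/w4.png')
u0,v0=max(0,min(u-80,480)),max(0,min(v-60,280));print(u0,v0)
cv2.imwrite('pics/w4c.png',cv2.resize(im[v0:v0+120,u0:u0+160],None,fx=5,fy=5,interpolation=2))
E
```

```text
clock: 8.23
eef_pos: [504.9, 102.0, 129.1]
eef_rot: [-3.138, -0.002, 1.495]
wrist_force: [-0.1, -0.3, -2.5]
finger_gap: 33.6
8.2333 [504.87715425 102.04380721 129.0962099 ] [-1.79783278e+02 -1.31657724e-01  8.56490181e+01]
312 86
232 26
```

View pics/w4c.png

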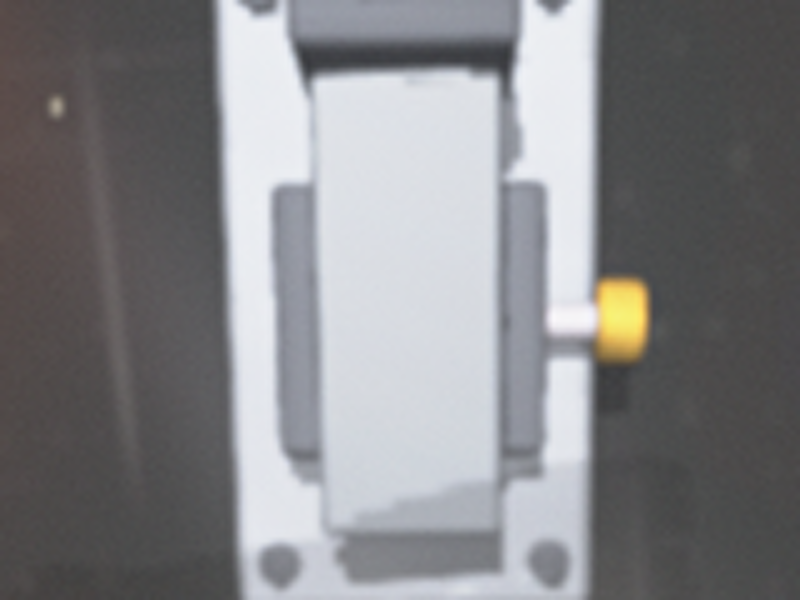

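Clean view of the face: corners at about (313,78), (502,72), (325,530) and (498,530) in the crop, with the stop beyond the top edge. I'll unproject these and also check the held block.

```bash
python3 - <<'E'
from h import *
s,p,q=wrist()
f=lambda z,L:np.array([ray(q,(232+(u+.5)/5-.5,26+(v+.5)/5-.5),z)[:2] for u,v in L])
c=f(40,((325,530),(498,530),(313,78),(502,72)))
d=c[2]+c[3]-c[0]-c[1];print(c.round(1),c.mean(0),np.linalg.norm(d)/2,np.linalg.norm(c[1]-c[0]),np.linalg.norm(c[3]-c[2]),np.degrees(np.arctan2(d[1],d[0])))
z=s['eef_pos'][2]-9.2
for r in manip.masks_of(p,'ceramic_block_center'):
    m=r['mask'];v,u=np.nonzero(m);print(r['conf'],u.mean(),v.mean(),u.min(),u.max(),v.min(),v.max(),rect_at(q,m,z+28),rect_at(q,m,z))
print(s['eef_pos'])
cv2.imwrite('pics/w4d.png',cv2.imread('pics/w4.png'))
E
```

```text
[[490.  165.8]
 [522.5 163.2]
 [495.3 242.8]
 [528.4 241.1]] [509.04515432 203.23229931] 77.67957007285838 32.57090076513601 33.09003434162474 85.88384963552382
0.9 370.77589134125634 216.14487832484437 345 398 184 250 ((538.2437133789062, 110.16522979736328), (46.0856819152832, 18.923860549926758), -69.29089736938477) ((543.0521850585938, 99.90077209472656), (54.11601638793945, 22.221282958984375), -69.29088592529297)
0.69 212.45205479452054 244.62328767123287 203 223 239 248 ((439.7371520996094, 103.53900909423828), (12.617999076843262, 6.024312496185303), -4.392303466796875) ((427.3811340332031, 92.11995697021484), (14.816651344299316, 7.07404088973999), -4.392311096191406)
0.6 317.24462318587166 224.42070292009092 289 346 172 278 ((505.5520935058594, 109.0230712890625), (68.73435974121094, 33.606201171875), 85.4483413696289) ((504.66412353515625, 98.55960845947266), (80.71116638183594, 39.461997985839844), 85.44837951660156)
[504.84543263 101.03144735 129.0285604 ]
```

View pics/w4.png

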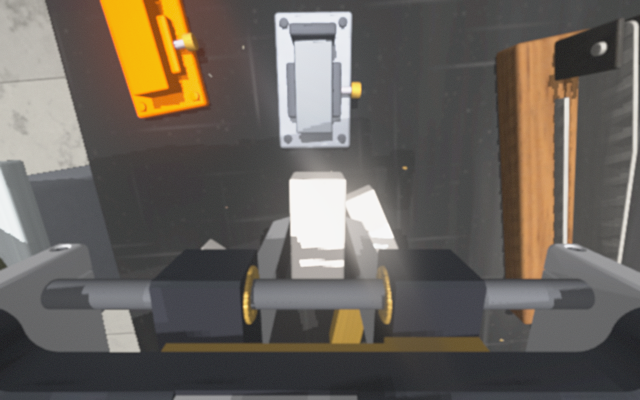

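Seat centre from the two views: (508.3,204.6) and (509.0,203.2), yaw 85.1–85.9°. The held block (317,224) is centred laterally on the TCP at yaw 85.4°. The half-overlap target for the block centre is about (505.8,164), with the TCP z at about 49. I'll approach to z≈56, then descend gently.

```bash
python3 -m crank '[{"offset":[0.001,0.03,0],"spin":0},{"offset":[0.001,0.055,0],"spin":0},{"offset":[0.001,0.063,-0.015],"spin":0},{"offset":[0.001,0.063,-0.035],"spin":0},{"offset":[0.001,0.063,-0.055],"spin":0},{"offset":[0.001,0.063,-0.067],"spin":0},{"offset":[0.001,0.063,-0.073],"spin":0},{"offset":[0.001,0.063,-0.073],"spin":0}]' && python3 -m crank '[{"offset":[0,0,-0.001],"spin":0},{"offset":[0,0,-0.002],"spin":0},{"offset":[0,0,-0.003],"spin":0},{"offset":[0,0,-0.004],"spin":0},{"offset":[0,0,-0.005],"spin":0},{"offset":[0,0,-0.005],"spin":0},{"offset":[0,0,-0.005],"spin":0},{"offset":[0,0,-0.005],"spin":0}]'
```

```text
clock: 9.05
eef_pos: [505.6, 162.1, 55.1]
eef_rot: [-3.136, -0.002, 1.49]
wrist_force: [0.8, -0.9, -3.1]
finger_gap: 33.6
clock: 9.72
eef_pos: [505.6, 162.1, 50.2]
eef_rot: [-3.136, -0.002, 1.49]
wrist_force: [-0.0, -1.1, -1.9]
finger_gap: 33.8
```

```bash
python3 -m crank '[{"offset":[0,0.002,0],"spin":0},{"offset":[0,0.002,-0.0005],"spin":0},{"offset":[0,0.002,-0.001],"spin":0},{"offset":[0,0.002,-0.0015],"spin":0},{"offset":[0,0.002,-0.0015],"spin":0},{"offset":[0,0.002,-0.0015],"spin":0},{"offset":[0,0.002,-0.0015],"spin":0},{"offset":[0,0.002,-0.0015],"spin":0}]'
python3 - <<'E'
from h import *
s,p,q=wrist(); save(p,'w5.png'); print(s['clock'],s['eef_pos'],s['wrist_force'],s['moment'])
cv2.imwrite('pics/w5c.png',cv2.resize(cv2.imread('pics/w5.png')[60:300,220:420],None,fx=2.5,fy=2.5,interpolation=2))
E
```

```text
clock: 10.38
eef_pos: [505.6, 164.2, 49.1]
eef_rot: [-3.136, -0.002, 1.49]
wrist_force: [-4.2, 0.1, 6.1]
finger_gap: 33.9
10.3833 [505.61944463 164.22490075  49.0593635 ] [-4.17114112  0.10272805  6.0620818 ] [0.03185874 0.83233039 0.03142427]
```

View pics/w5c.png

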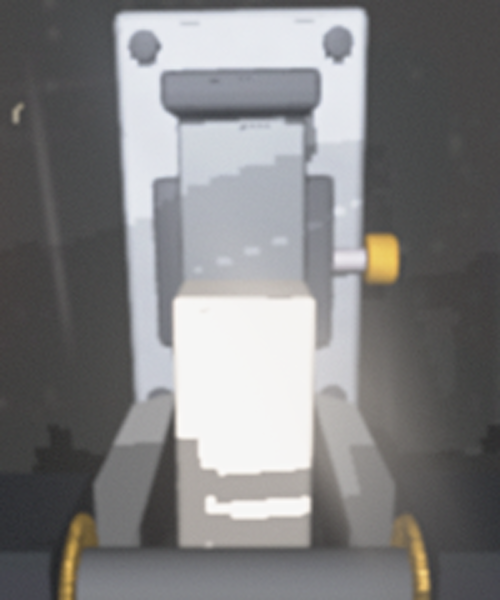

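The block lies on the open end with about half overlap, and contact is about 9 N. In the crop, the block's front edge and the steel face are both centred at column 243, with the steel turned roughly +0.6° relative to the tool. I'll slide it 36 mm along 86°, keeping a light press, then creep to the stop.

```bash
python3 -m crank '[{"offset":[0.0004,0.005,-0.0004],"spin":0.2},{"offset":[0.0008,0.010,-0.0004],"spin":0.4},{"offset":[0.0011,0.015,-0.0004],"spin":0.6},{"offset":[0.0015,0.020,-0.0004],"spin":0.6},{"offset":[0.0018,0.025,-0.0004],"spin":0.6},{"offset":[0.0022,0.030,-0.0004],"spin":0.6},{"offset":[0.0025,0.036,-0.0004],"spin":0.6},{"offset":[0.0025,0.036,-0.0004],"spin":0.6}]'
python3 - <<'E'
from h import *
s,p,q=wrist(); save(p,'w6.png'); print(s['clock'],s['eef_pos'],s['wrist_force'],s['moment'])
cv2.imwrite('pics/w6c.png',cv2.resize(cv2.imread('pics/w6.png')[100:220,250:400],None,fx=5,fy=5,interpolation=2))
E
```

```text
clock: 11.1
eef_pos: [508.7, 201.1, 49.1]
eef_rot: [-3.138, -0.002, 1.501]
wrist_force: [-0.3, 3.1, 4.8]
finger_gap: 33.5
11.1 [508.6995626  201.08894771  49.11835746] [-0.2874723   3.10543888  4.76922042] [ 0.27023356 -0.00654771  0.03169598]
```

View pics/w6c.png

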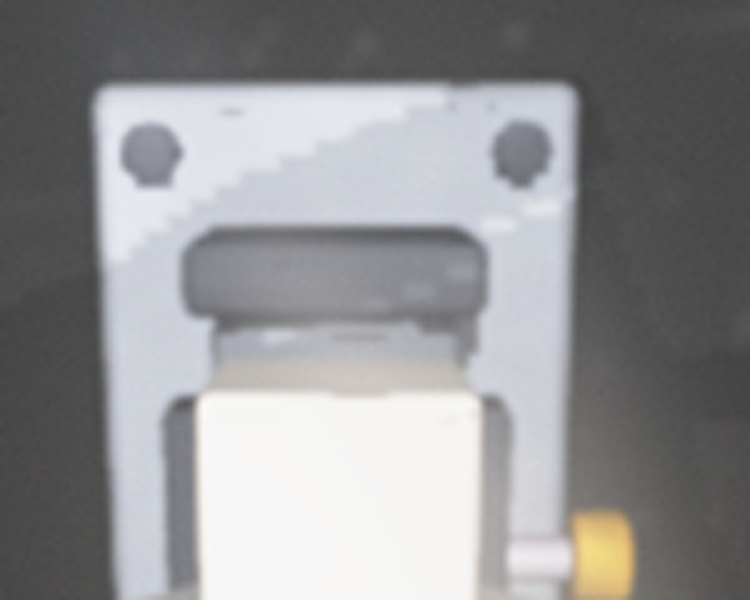

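Lateral alignment is good: block centre column 340, face centre column 340. About 5 mm remain to the stop, so I'll creep.

```bash
python3 -m crank '[{"offset":[0.0001,0.001,-0.0004],"spin":0},{"offset":[0.0002,0.002,-0.0004],"spin":0},{"offset":[0.0002,0.003,-0.0004],"spin":0},{"offset":[0.0003,0.0035,-0.0004],"spin":0},{"offset":[0.0003,0.004,-0.0004],"spin":0},{"offset":[0.0003,0.004,-0.0004],"spin":0},{"offset":[0.0003,0.004,-0.0004],"spin":0},{"offset":[0.0003,0.004,-0.0004],"spin":0}]'; python3 -m crank '[{"offset":[0,0.0003,-0.0004],"spin":0},{"offset":[0,0.0006,-0.0004],"spin":0},{"offset":[0,0.0008,-0.0004],"spin":0},{"offset":[0,0.001,-0.0004],"spin":0},{"offset":[0,0.001,-0.0004],"spin":0},{"offset":[0,0.001,-0.0004],"spin":0},{"offset":[0,0.001,-0.0004],"spin":0},{"offset":[0,0.001,-0.0004],"spin":0}]'
```

```text
clock: 11.82
eef_pos: [509.4, 204.8, 49.1]
eef_rot: [-3.139, -0.002, 1.501]
wrist_force: [-0.4, -4.9, 5.4]
finger_gap: 33.7
clock: 12.48
eef_pos: [509.7, 205.4, 49.1]
eef_rot: [-3.139, -0.002, 1.501]
wrist_force: [-1.8, -6.7, 8.1]
finger_gap: 33.8
```

```bash
python3 -m crank '[{"offset":[-0.0003,0.0003,-0.0002],"spin":0},{"offset":[-0.0005,0.0006,-0.0002],"spin":0},{"offset":[-0.0005,0.001,-0.0002],"spin":0},{"offset":[-0.0005,0.001,-0.0002],"spin":0},{"offset":[-0.0005,0.001,-0.0002],"spin":0},{"offset":[-0.0005,0.001,-0.0002],"spin":0},{"offset":[-0.0005,0.001,-0.0002],"spin":0},{"offset":[-0.0005,0.001,-0.0002],"spin":0}]'
python3 - <<'E'
from h import *
s,p,q=wrist(); save(p,'w7.png'); print(s['clock'],s['eef_pos'],s['wrist_force'],s['moment'])
cv2.imwrite('pics/w7c.png',cv2.resize(cv2.imread('pics/w7.png')[100:220,250:400],None,fx=5,fy=5,interpolation=2))
E
```

```text
clock: 13.15
eef_pos: [509.4, 206.3, 49.1]
eef_rot: [-3.14, -0.002, 1.501]
wrist_force: [1.0, -4.5, 5.4]
finger_gap: 33.5
13.15 [509.43858735 206.32500586  49.09636266] [ 1.02932874 -4.46825537  5.42190931] [-1.04893846 -0.19229549 -0.06127706]
```

View pics/w7c.png

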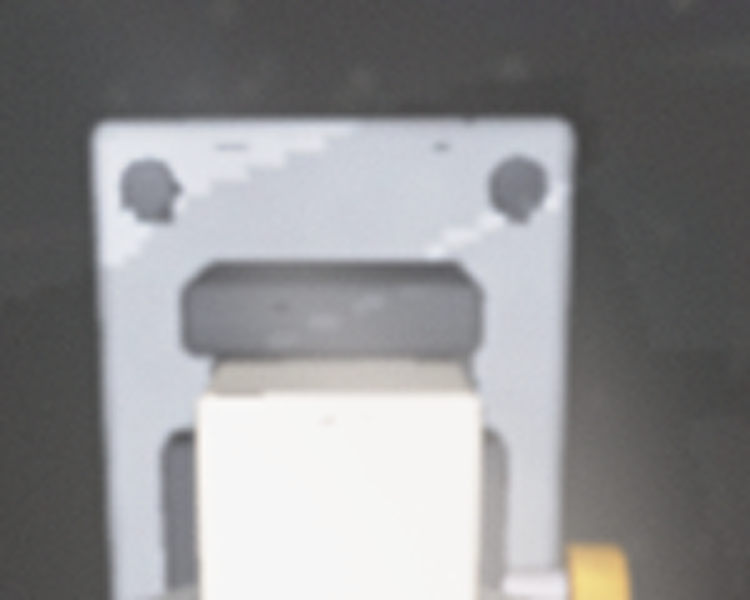

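The block's front edge now meets the end of the face (row 360), and lateral alignment holds (block 339 against a face centre of about 338). One last push to confirm contact with the stop.

```bash
python3 -m crank '[{"offset":[0,0.0003,-0.0002],"spin":0},{"offset":[0,0.0006,-0.0002],"spin":0},{"offset":[0,0.001,-0.0002],"spin":0},{"offset":[0,0.0012,-0.0002],"spin":0},{"offset":[0,0.0012,-0.0002],"spin":0},{"offset":[0,0.0012,-0.0002],"spin":0},{"offset":[0,0.0012,-0.0002],"spin":0},{"offset":[0,0.0012,-0.0002],"spin":0}]'
```

```text
clock: 13.87
eef_pos: [509.6, 207.4, 49.1]
eef_rot: [-3.14, -0.001, 1.502]
wrist_force: [-0.4, -5.5, 5.8]
finger_gap: 33.8
```

```bash
python3 -m crank '[{"offset":[0,0.0003,-0.0001],"spin":0},{"offset":[0,0.0006,-0.0001],"spin":0},{"offset":[0,0.001,-0.0001],"spin":0},{"offset":[0,0.0012,-0.0001],"spin":0},{"offset":[0,0.0012,-0.0001],"spin":0},{"offset":[0,0.0012,-0.0001],"spin":0},{"offset":[0,0.0012,-0.0001],"spin":0},{"offset":[0,0.0012,-0.0001],"spin":0}]'; python3 - <<'E'
from h import *
s=manip.read_state(); print(s['wrist_force'],s['moment'],s['eef_pos'])
p7=cv2.imread('pics/w7.png'); s,p,q=wrist(); save(p,'w8.png')
# apparent shift of the stand vs block between w7 and now (template matching)
im=cv2.imread('pics/w8.png')
def shift(r):
    v0,v1,u0,u1=r; t=p7[v0:v1,u0:u1]; R=cv2.matchTemplate(im[v0-8:v1+8,u0-8:u1+8],t,cv2.TM_CCOEFF_NORMED); i=np.unravel_index(R.argmax(),R.shape); return i[1]-8,i[0]-8,R.max()
print('stand',shift((120,165,268,366)),'block',shift((176,205,284,350)))
E
```

```text
clock: 14.53
eef_pos: [509.6, 207.5, 49.1]
eef_rot: [-3.14, 0.001, 1.502]
wrist_force: [-0.9, -12.3, 8.7]
finger_gap: 33.6
[ -0.88412222 -12.30757315   8.67724443] [-2.54237446  0.26214896 -0.0598695 ] [509.60012416 207.46882649  49.0726617 ]
stand (np.int64(0), np.int64(1), np.float32(0.9828863)) block (np.int64(0), np.int64(0), np.float32(0.98371166))
```

The push is now blocked: only 0.1 mm of motion and Fy = -12 N, so the block is at the stop. I'll relax, release and rise.

```bash
python3 -m crank '[{"offset":[0,0,0],"spin":0},{"offset":[0,0,0],"spin":0},{"offset":[0,0,0],"spin":0},{"offset":[0,0,0],"spin":0},{"offset":[0,0,0],"spin":0},{"offset":[0,0,0],"spin":0},{"offset":[0,0,0],"spin":0},{"offset":[0,0,0],"spin":0}]' && python3 -m crank '[{"offset":[0,0,0],"spin":0},{"offset":[0,0,0],"spin":0},{"offset":[0,0,0],"spin":0},{"offset":[0,0,0],"spin":0},{"offset":[0,0,0],"spin":0},{"offset":[0,0,0],"spin":0},{"offset":[0,0,0],"spin":0},{"offset":[0,0,0],"spin":0}]' 0.7 && python3 -m crank '[{"offset":[0,0,0.005],"spin":0},{"offset":[0,0,0.015],"spin":0},{"offset":[0,0,0.03],"spin":0},{"offset":[0,0,0.06],"spin":0},{"offset":[0,0,0.09],"spin":0},{"offset":[0,-0.02,0.11],"spin":0},{"offset":[0,-0.04,0.11],"spin":0},{"offset":[0,-0.04,0.11],"spin":0}]'
python3 - <<'E'
from h import *
s,p,q=wrist(); save(p,'w9.png'); print(s['clock'],s['eef_pos'],s['wrist_force'],s['finger_gap'])
for r in manip.masks_of(p,'ceramic_block_center'):
    m=r['mask'];v,u=np.nonzero(m);print(r['conf'],u.mean(),v.mean(),m.sum(),rect_at(q,m,68))
for r in manip.search_frame(p,'brass_block_center'): print('brass',r)
u,v=np.round(proj(q,[510,205,60])).astype(int);u0,v0=max(0,min(u-80,480)),max(0,min(v-60,280));print(u0,v0)
cv2.imwrite('pics/w9c.png',cv2.resize(cv2.imread('pics/w9.png')[v0:v0+120,u0:u0+160],None,fx=5,fy=5,interpolation=2))
E
```

```text
clock: 15.25
eef_pos: [509.6, 207.4, 49.1]
eef_rot: [-3.14, 0.001, 1.502]
wrist_force: [-0.3, -5.4, 4.2]
finger_gap: 33.7
clock: 15.92
eef_pos: [509.6, 207.4, 49.1]
eef_rot: [-3.14, 0.001, 1.502]
wrist_force: [0.5, 0.5, -0.1]
finger_gap: 65.9
clock: 16.58
eef_pos: [510.2, 165.4, 161.4]
eef_rot: [3.14, 0.0, 1.5]
wrist_force: [-0.4, 0.1, -0.4]
finger_gap: 65.7
16.5833 [510.21687755 165.3909754  161.41296604] [-0.40898468  0.08527924 -0.40024961] 65.65415236871215
0.93 357.4160642570281 254.4562248995984 1245 ((548.614501953125, 95.00933837890625), (61.181541442871094, 28.80718231201172), -73.86964988708496)
0.67 313.69831223628694 153.75597749648384 2844 ((509.0702819824219, 205.97610473632812), (79.41952514648438, 35.1279411315918), 86.59562683105469)
brass {'location': [533.3, -25.4, 28.3], 'conf': 0.65}
234 95
```

View pics/w9c.png

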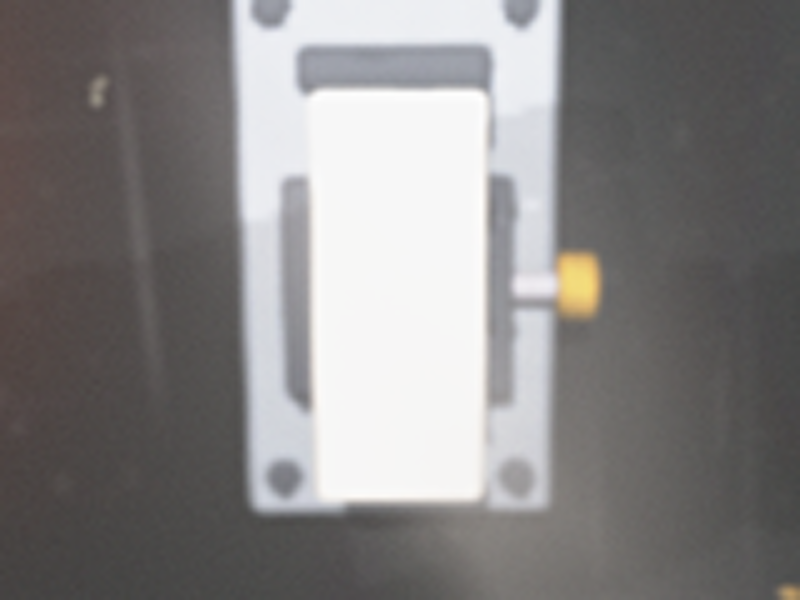

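The crop shows the block covering the steel face completely, square against the stop. Its measured centre is (509.1,206.0), against a seat centre of about (508.7,204) plus up to 1 mm to the stop. Handing in.

```bash
python3 -c "
from cell import manip
print(manip.sign_off())"
```

```text
the job is handed in; nothing more can be done
None
```

The white ceramic block farthest to the robot's right is now on the steel block in the grey stand, fully covering its face and against the end stop. I laid it on the open end with about half overlap and pressed lightly. I then slid it along the face without lifting until the stop blocked it (0.1 mm of motion, about 12 N), and released it. The last reading before hand-in was at 16.6 s, well under the 37 s limit. No wrist-force reading came near 120 N.

**Final checks:** the last wrist picture shows the face fully covered. The block measures centre (509.1, 206.0) mm with yaw 86.6°. That compares with a seat centre of about (508.7, 204) and yaw of about 85.7°, so it agrees within the camera's accuracy. After release the gripper was about 110 mm clear, with wrist force about 0.

**Disagreements:**
- **Camera positions:** the scene and side cameras differed by 30–40 mm in y, so I used the wrist camera for the seat and the block.
- **Brass block:** the last sighting of it was partly hidden and low-confidence, at (533, -25) against (518, -62) in the earlier wrist picture. I did not re-measure it. Nothing was moved near it at low height.

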